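Unstack the machined parts into their trays

TASK

The four machined steel parts stand in one stack; take it apart from the top down, one part at a time, and set each upright and flat on the floor of the black tray of its own shape: the small round bush in the small round tray, the hexagonal block in the hexagonal tray, the square block in the square tray, and the big round flange, which is the bottom of the stack, in the large round tray. Do not let any part topple, and leave the dropper bottle and the eye loupe standing where they are.

Things in the scene. Friction and masses are not known exactly. Their poses are not given: they have to be found in the camera images.
- bush: top part of the stack: plain steel tube, 24 mm diameter, 30 mm tall, 14 mm bore. Origin at the centre of its underside, z along its axis, up. About 0.06 kg.
- hex_block: second part from the top: hexagonal steel block, 34 mm across flats (one pair of flats faces along its own +y and -y, the others 60 degrees on), 39 mm across corners (along its x), 28 mm tall. Solid; the dark disc on top is no hole. Origin at the centre of its underside, z up. About 0.13 kg.
- square_block: third part from the top: square steel block 42 x 42 mm (sides along its x and y), 28 mm tall. Solid; dark spots on top are no holes. Origin at the centre of its underside, z up. About 0.18 kg.
- flange: bottom part of the stack, standing on the table: round steel disc 62 mm diameter, 26 mm tall, with a shallow groove round its middle. Solid. Origin at the centre of its underside, z up. About 0.24 kg. Each part stands within about 3 mm of central on the one below, turned at any angle.
- tray_round_small: small round tray for the bush, 44 mm inside diameter, 54 mm outside. All four trays are black and fixed to the table, floor 3 mm thick, rim top 10 mm above the table, walls 5 mm thick; origin at the centre of the underside, z up.
- tray_hex: hexagonal tray for the hexagonal block, 54 mm across flats inside (a pair of flats faces along its +y and -y), 64 mm outside; the block fits in it at any turn. All four trays are black and fixed to the table, floor 3 mm thick, rim top 10 mm above the table, walls 5 mm thick; origin at the centre of the underside, z up.
- tray_square: square tray for the square block, 62 x 62 mm inside, 72 x 72 mm outside, sides along its x and y; the block fits in it at any turn. All four trays are black and fixed to the table, floor 3 mm thick, rim top 10 mm above the table, walls 5 mm thick; origin at the centre of the underside, z up.
- tray_round_large: large round tray for the flange, 82 mm inside diameter, 92 mm outside. All four trays are black and fixed to the table, floor 3 mm thick, rim top 10 mm above the table, walls 5 mm thick; origin at the centre of the underside, z up.
- dropper_bottle: brown dropper bottle, 32 mm diameter, 102 mm tall, loose, standing among the trays; not to be disturbed. Origin at the centre of its underside.
- loupe: black tapered eye loupe, 39 mm diameter, 40 mm tall, loose, standing among the trays; not to be disturbed. Origin at the centre of its underside.
Mind the look-alikes: they are no part of the job. Leave any blue or green look-alike of the tray_round_large alone.

How it is judged:
By the outcome, as a careful person would: the job done as asked, in the order asked, and still so for the second after the job is handed in, with the robot touching nothing.
It also fails if it takes over 112 s, if anything falls off the work surface, if the arm or the gripper's body presses on something with over 40 N, if the wrist force passes 120 N, or if a joint passes its speed limit or range.

ROBOT

A 7-joint arm with a two-finger parallel gripper is mounted at the origin on a cart in front of the work surface, level with it; the furniture and walls round the work are solid. World frame = base frame: x ahead of the robot, y to its left, z up, the work surface at z = 0. Lengths are in mm, angles in rad, forces in N, time in s.
With the tool pointing down it reaches from about 425 to 875 mm from the base axis. Payload 9.9 kg.
Tool frame: the origin (TCP) lies midway between the tips of the shut fingers; the grasp point (between the pads) lies behind it (bot.hold_point_z is the z of the grasp point in the tool frame, in mm); z points along the fingers, y is the direction in which the jaws open and shut (so a half turn about z gives the same grasp; the last joint's range is limited). The gripper opens to 85 mm and grips with 20 to 120 N. Pads are 22 mm wide; open, the fingers measure 114 mm over their backs; the gripper's body (76 mm by 85 mm) begins 54 mm behind the grasp point. The pads swing forward as they close: fully open they stand 13 mm farther back than shut.
Start: joints at [-1.353, 0.576, 0.025, 1.437, -0.015, 1.129, -0.057], TCP at [200.629, 644.497, 231.289] pointing down, gripper open.
Joint ranges: [-2.76, 2.76], [-0.34, 2.15], [-1.52, 1.57], [0.19, 2.46], [-1.09, 4.23], [0.17, 1.99], [-2.82, 2.82]. Speed limits (rad/s): [2.22, 2.22, 3.01, 3.01, 3.14, 3.14, 3.14].

INTERFACE

Orientations are given as a unit quaternion [x, y, z, w].
In Python, from workcell import bot gives the robot as it stands.
- The arm moves only by the shell command python3 -m jog 'ROWS' [FORCE]. ROWS is JSON, a list that holds one entry, the list of rows, each a list of 5 numbers: the gripper command: -1 is fully open, 1 is shut, values between are in proportion, then the shift along the tool's x, y, z in mm, then the turn about the tool's z in rad. In form: [[[grip, x, y, z, twist], ...]]. A call has 1 to 12 rows; each row is the pose to reach, as a shift and turn from the pose commanded when the call began, along the tool's axes at that moment; what a row does not reach only later rows make up. A row lasts 1/10 s, in which the tool goes at most 50 mm and 8.59 degrees, less where a joint would pass 70% of its speed; a pose out of reach is approached as far as the arm can. A call with a gripper value outside its range is refused whole. The fingers move at their own pace and stop on an object; FORCE is the grip in N (left out, the last holds). Time passes only in rows, so rows that repeat a pose let the fingers close. It gives the time, the measured TCP pose, the force and the opening at its end, in the units of the state.
- bot.read_state(): the state, without advancing time (a new reading comes with each control period).
- bot.snapshot(name): name is "scene" or "side" or "wrist"; returns the picture (420x560x3 uint8, blue, green, red); there is no depth.
- bot.camera_params(name): a dict with "intrinsics" (3x3 intrinsics, pixels), "extrinsics" (4x4, takes a point from camera to world coordinates); the wrist camera has in their place "hand_eye" (4x4, takes a point from camera to tool coordinates, whose origin is the TCP and whose axes are the flange's). Camera axes: x right, y down, z forward; pixel columns grow to the right and rows downward; lengths in mm; the calibration is good to about 2 mm. A picture is of the moment at which its call begins: read the wrist's pose just before it. camera_params takes no time and is no camera call.
- bot.finish_job(): hands the job in, once; it reports no verdict.
The state is a dict: "t": time; "q": joint angles; "joint_vel": joint speeds; "tau": joint torques, N m; "ee_pos": TCP position; "orientation": TCP orientation; "wrist_force": force on the tool from outside, world axes, zero at the start; "torque": the same for the moment, N m; "opening": finger opening in mm.
Only numpy, scipy, OpenCV 4.12 (cv2) and the standard library are available. Lean on these libraries where they do the work, as an engineer would, in place of code of your own. Each camera call takes 0.05 s, during which the arm holds its last target. There are 200 camera calls.

## Working session

There is one attempt and no reset: what is moved stays moved. The work goes in short steps, Python scripts to look and compute and a shell command to move; the robot and the scene stay as the last step left them, time stands still between calls to the robot, and variables do not carry over. Pictures are saved under pics/ and viewed, about 12 in all and at most 16, crops included, and the job is handed in when it is done.

```bash
mkdir -p pics; ls; python3 - <<'E'
from workcell import bot
import cv2,json
s=bot.read_state();print(s['t'],s['ee_pos'],s['orientation'],s['opening'],bot.hold_point_z)
for n in("scene","side","wrist"):
    cv2.imwrite(f"pics/{n}0.png",bot.snapshot(n)); print(n,{k:(v.tolist() if hasattr(v,'tolist') else v) for k,v in bot.camera_params(n).items()})
E
```

```text
pics
0.0 [200.48259326 644.05677211 230.42953956] [ 1.50301367e-01  9.88639855e-01 -8.52764609e-04 -9.05273738e-05] 85.21117349919503 -18.700000000000003
scene {'intrinsics': [[396.98721430852265, 0.0, 279.78068789195356], [0.0, 396.98721430852265, 221.30848967707493], [0.0, 0.0, 1.0]], 'extrinsics': [[-0.842281444525867, -0.1862185088571818, 0.5058504078939015, 73.69140507099834], [-0.5388878422114047, 0.31304636910370504, -0.7820497837783239, 487.7901986207981], [-0.012722488913533123, -0.931302656363652, -0.3640240383901185, 418.00950930993787], [0.0, 0.0, 0.0, 1.0]]}
side {'intrinsics': [[476.7555268863518, 0.0, 286.16386412306827], [0.0, 476.7555268863518, 206.09730101171687], [0.0, 0.0, 1.0]], 'extrinsics': [[0.7898006946272796, -0.47467956549789053, 0.3884509915870995, 88.4909193365358], [-0.6133069186244025, -0.6025601291821736, 0.5106622311150523, -775.9386835806717], [-0.008335846310210277, -0.6415610655414622, -0.7670266702322653, 910.1769085783183], [0.0, 0.0, 0.0, 1.0]]}
wrist {'intrinsics': [[363.2249007410391, 0.0, 277.92972810352364], [0.0, 363.2249007410391, 209.921817268648], [0.0, 0.0, 1.0]], 'hand_eye': [[0.0007602341789627568, -0.9570243968034221, -0.29000642400994386, 73.62466375272254], [0.9999997089174751, 0.0007087482654762478, 0.00028256124566461606, 0.7442367616282697], [-6.487645569836346e-05, -0.29000655440685896, 0.9570246570450018, -142.39880474961404], [0.0, 0.0, 0.0, 1.0]]}
```

View pics/scene0.png

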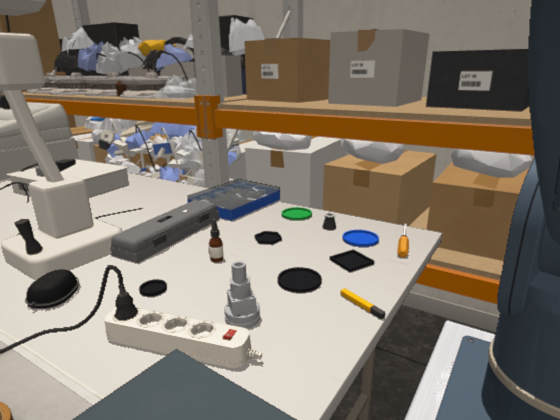

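View pics/side0.png

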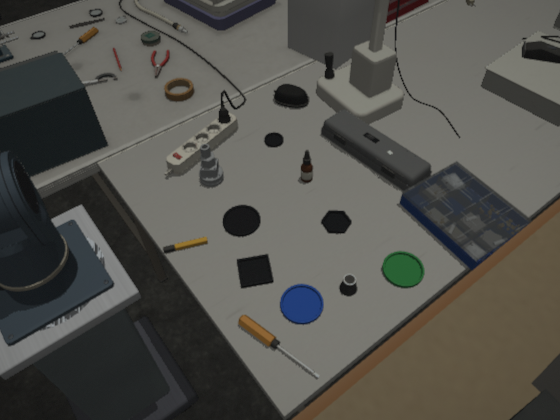

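View pics/wrist0.png

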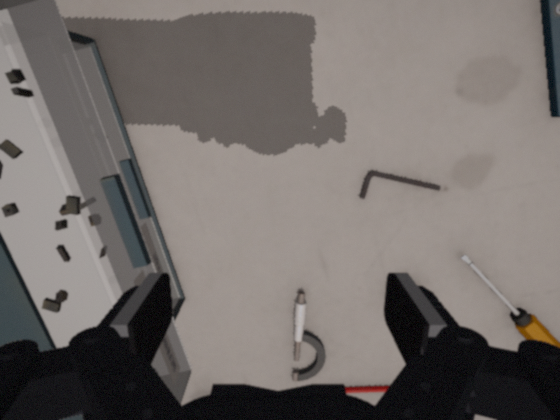

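The side view shows the stack at (208,165), the small tray at (274,139), the large tray at (241,220), the square tray at (255,271), the hex tray at (336,222), the bottle at (307,175), and the loupe at (348,288). The power strip is next to the stack. The scene view agrees with this layout. The wrist view is over empty table.

```bash
cat > h.py <<'E'
from workcell import bot
import numpy as np,cv2
from scipy.spatial.transform import Rotation as R
def cam(n,s=None):
    p=bot.camera_params(n);K=np.array(p['intrinsics'])
    if n!='wrist': return K,np.array(p['extrinsics'])
    s=s or bot.read_state();T=np.eye(4);T[:3,:3]=R.from_quat(s['orientation']).as_matrix();T[:3,3]=s['ee_pos']
    return K,T@np.array(p['hand_eye'])
def px2w(c,uv,z):
    K,E=c;d=E[:3,:3]@np.linalg.inv(K)@[*uv,1];return (E[:3,3]+d*(z-E[2,3])/d[2])[:2].round(1)
def w2px(c,X):
    K,E=c;p=K@(E[:3,:3].T@(np.array(X)-E[:3,3]));return (p[:2]/p[2]).round(1)
def go(x,y,z=None,yaw=None):
    "tool-frame shift to world TCP target, turn to tool-y heading yaw (mod pi)"
    s=bot.read_state();M=R.from_quat(s['orientation']).as_matrix();p=np.array(s['ee_pos'])
    d=M.T@(np.array([x,y,p[2] if z is None else z])-p)
    h=np.arctan2(M[1,1],M[0,1]);t=0 if yaw is None else -((yaw-h+np.pi/2)%np.pi-np.pi/2)
    print('t',round(s['t'],2),'p',p.round(1),'yaw',round(h,3),'q7',round(s['q'][6],3),'shift',d.round(1),'twist',round(t,3),'open',round(s['opening'],1))
E
python3 - <<'E'
from h import *
c=cam('side');e=cam('scene')
for n,a,z,b in [('bush top',(205,148),112,(239,265)),('flange',(210,178),13,(242,312)),('small',(274,139),10,(153,287)),('large',(241,220),10,(300,279)),('square',(255,271),10,(352,260)),('hex',(336,222),10,(268,237)),('bottle',(307,178),0,(216,259)),('loupe',(348,290),0,(329,229)),('blue',(301,303),10,(361,238)),('strip ends',(172,162),40,(250,350)),('strip2',(236,120),40,(110,322)),('green',(403,269),10,(297,213))]:
    print(n,px2w(c,a,z),px2w(e,b,z))
go(500,0)
E
```

```text
bush top [450.6  23.5] [449.9  32.4]
flange [446.2  18. ] [456.1  23.9]
small [667.4  37.2] [664.2  44.8]
large [ 432.3 -143.8] [ 429.4 -135.6]
square [ 375.5 -281.8] [ 372.2 -270.5]
hex [ 607.6 -289.6] [ 607.  -280.1]
bottle [ 651.1 -128. ] [ 652.3 -130.1]
loupe [ 509.3 -440.1] [ 507.1 -430.5]
blue [ 405.9 -405.8] [ 401.2 -396.2]
strip ends [388.4 103.6] [362.8 123.9]
strip2 [611.8 139.4] [594.1 187.7]
green [ 636.1 -479.8] [ 633.2 -472.2]
t 0.15 p [200.6 644.2 230.6] yaw 1.269 q7 -0.056 shift [-477.4 -526.1    0.7] twist 0 open 85.6
```

```bash
python3 - <<'E'
from h import *
go(560,260,290,0);go(450,25,230,0)
E
```

```text
t 0.15 p [200.6 644.2 230.6] yaw 1.269 q7 -0.056 shift [-457.4 -260.   -59. ] twist 1.269 open 85.6
t 0.15 p [200.6 644.2 230.6] yaw 1.269 q7 -0.056 shift [-422.2 -517.     1.3] twist 1.269 open 85.6
```

```bash
python3 -m jog '[[[-1,0,0,-60,0],[-1,-457,-260,-59,1.269],[-1,-457,-260,-59,1.269],[-1,-457,-260,-59,1.269],[-1,-457,-260,-59,1.269],[-1,-457,-260,-59,1.269],[-1,-457,-260,-59,1.269],[-1,-457,-260,-59,1.269],[-1,-457,-260,-59,1.269],[-1,-457,-260,-59,1.269],[-1,-457,-260,-59,1.269],[-1,-457,-260,-59,1.269]]]' 
python3 -c "
from h import *
go(450,25,230,0)"
```

```text
t: 1.35
ee_pos: [562.3, 255.7, 290.3]
orientation: [0.709, 0.705, -0.0, 0.001]
wrist_force: [0.1, -0.7, 0.1]
opening: 85.1
t 1.35 p [562.3 255.7 290.3] yaw -0.005 q7 -0.317 shift [-231.1 -111.2   60.7] twist -0.005 open 85.1
```

```bash
python3 -m jog '[[[-1,-231,-111,0,0],[-1,-231,-111,0,0],[-1,-231,-111,0,0],[-1,-231,-111,0,0],[-1,-231,-111,0,0],[-1,-231,-111,0,0],[-1,-231,-111,60,0],[-1,-231,-111,60,0],[-1,-231,-111,60,0]]]' 
python3 -c "
from h import *
go(450,25,230,0)
cv2.imwrite('pics/w1.png',bot.snapshot('wrist'))
c=cam('wrist')
for X in [(450,27,112),(450,23,26),(666,41,10),(431,-140,10)]: print(X,w2px(c,X))"
```

```text
t: 2.25
ee_pos: [447.7, 29.7, 229.3]
orientation: [0.707, 0.707, -0.002, -0.001]
wrist_force: [0.1, 0.4, 0.0]
opening: 85.3
t 2.25 p [447.7  29.7 229.3] yaw 0.0 q7 0.02 shift [-4.7  2.3 -0.7] twist 0.0 open 85.3
(450, 27, 112) [279.2 207.5]
(450, 23, 26) [279.  186.5]
(666, 41, 10) [493.8 165.7]
(431, -140, 10) [262.2 321.4]
```

View pics/w1.png

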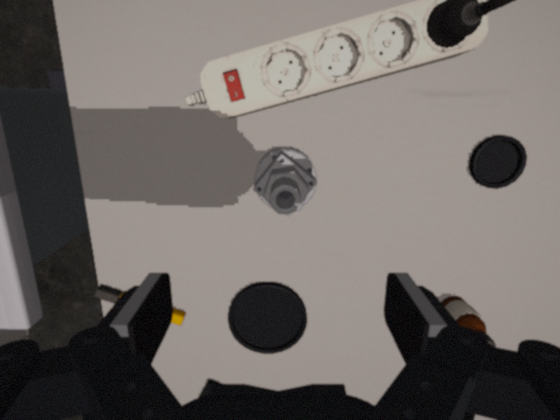

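The wrist view shows the bush top near (286,198), the small tray at (497,162) and the large tray at (268,317). Next I'll zoom in on the stack and fit the trays.

```bash
python3 -c "
from h import *
im=cv2.imread('pics/w1.png');c=cam('wrist')
cv2.imwrite('pics/w1c.png',cv2.resize(im[140:220,245:325],(640,640),interpolation=cv2.INTER_CUBIC))
g=im.max(2)
for n,(u,v),r in [('small',(497,162),40),('large',(268,317),50)]:
    m=np.zeros_like(g);cv2.circle(m,(u,v),r,255,-1);m=((g<75)&(m>0)).astype(np.uint8)
    cs=max(cv2.findContours(m,0,2)[0],key=cv2.contourArea);e=cv2.fitEllipse(cs);print(n,e,px2w(c,e[0],9))
print(px2w(c,(286,198),112))
"
```

```text
small ((497.01397705078125, 161.09329223632812), (49.9265022277832, 58.10358810424805), 63.235042572021484) [669.   45.5]
large ((267.0091552734375, 316.9554138183594), (70.86298370361328, 77.45146942138672), 93.93402862548828) [ 436.5 -134.8]
[455.   34.4]
```

View pics/w1c.png

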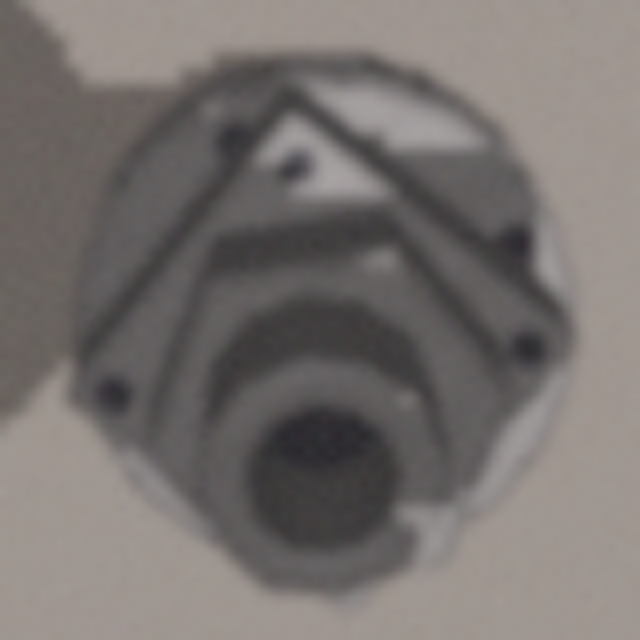

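The crop shows the bore centre at full-image pixel (285.4,199.8). The hex has an edge at about +9.5° and the square has one at about 51°. I'll grip the bush high, with jaws along world x, so the fingertips clear the tray rim when placing.

```bash
python3 -c "
from h import *
p=px2w(cam('wrist'),(285.4,199.75),112);print(p);go(*p,93,0)"
```

```text
[454.6  33. ]
t 2.3 p [448.7  29.7 230.4] yaw 0.0 q7 0.02 shift [  3.4   6.1 137.4] twist 0.0 open 85.5
```

```bash
python3 -m jog '[[[-1,3.5,6,40,0],[-1,3.5,6,80,0],[-1,3.5,6,80,0],[-1,3.5,6,80,0]]]' 20
python3 -c "
from h import *
cv2.imwrite('pics/w2.png',bot.snapshot('wrist')[60:380,130:430]);c=cam('wrist')
print(w2px(c,(454.6,33,112)));go(454.6,33,93,0)"
```

```text
t: 2.7
ee_pos: [455.3, 33.0, 151.5]
orientation: [0.707, 0.707, -0.0, 0.0]
wrist_force: [-0.0, 0.2, 0.0]
opening: 85.8
[274.4 244. ]
t 2.75 p [455.9  33.  152.2] yaw -0.0 q7 0.106 shift [ 0.  -1.4 59.2] twist -0.0 open 85.3
```

View pics/w2.png

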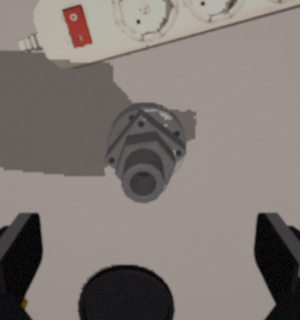

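The bush bore is at about full-image (274,242), 2 px from the prediction. I'll correct by −1.5 mm along the jaws, then descend and grip.

```bash
python3 -m jog '[[[-1,0,-1.5,30,0],[-1,0,-1.5,58,0],[-1,0,-1.5,58,0],[0.2,0,-1.5,58,0],[0.2,0,-1.5,58,0],[0.5,0,-1.5,58,0],[1,0,-1.5,58,0],[1,0,-1.5,58,0],[1,0,-1.5,58,0],[1,0,-1.5,58,0],[1,0,-1.5,58,0]]]' 30
python3 -c "
from h import *
go(454.6,33,93,0)"
```

```text
t: 3.85
ee_pos: [453.7, 33.1, 93.1]
orientation: [0.707, 0.707, 0.001, 0.0]
wrist_force: [-1.6, 0.8, 9.4]
opening: 22.6
t 3.85 p [453.7  33.1  93.1] yaw -0.0 q7 0.177 shift [-0.1  0.9  0.2] twist -0.0 open 22.6
```

```bash
python3 -m jog '[[[1,0,0,-25,0],[1,0,0,-50,0],[1,11,45,-50,0],[1,11,90,-50,0],[1,11,135,-50,0],[1,11,180,-50,0],[1,11,213,-50,0],[1,11,213,-50,0],[1,11,213,-50,0]]]'
python3 -c "
from h import *
go(667.5,44,16,0);cv2.imwrite('pics/w3.png',np.hstack([bot.snapshot('wrist')[60:400,100:460],bot.snapshot('side')[40:380,150:450]]));print(w2px(cam('wrist'),(667.5,44,10)))"
```

```text
t: 4.75
ee_pos: [666.0, 43.6, 141.7]
orientation: [0.707, 0.707, -0.001, -0.0]
wrist_force: [0.2, 0.3, 1.2]
opening: 22.8
t 4.75 p [666.   43.6 141.7] yaw -0.0 q7 0.133 shift [  0.4   1.7 125.7] twist -0.0 open 22.8
[280.5 199.1]
```

View pics/w3.png

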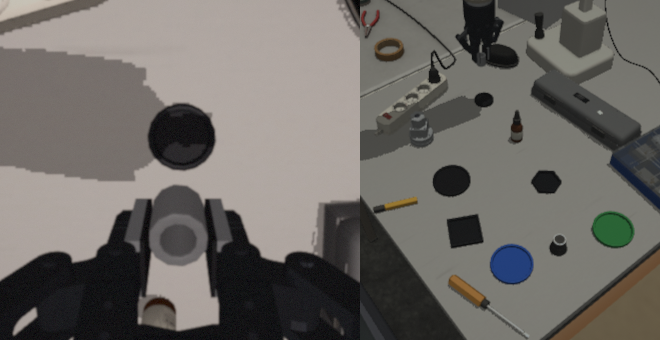

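The bush hangs upright in the jaws. The tray centre is at full-image (281,196), about 2 mm further +y than predicted, so I'll correct for that and lower.

```bash
python3 -m jog '[[[1,2,2,40,0],[1,2,2,80,0],[1,2,2,110,0],[1,2,2,120,0],[1,2,2,124,0],[1,2,2,127,0],[1,2,2,127,0]]]'
python3 -m jog '[[[0.5,0,0,0,0],[0.3,0,0,0,0],[0.1,0,0,0,0],[-0.2,0,0,0,0],[-0.2,0,0,0,0],[-0.2,0,0,-30,0],[-0.2,0,0,-60,0],[-1,0,0,-100,0],[-1,0,0,-130,0],[-1,0,0,-130,0]]]'
python3 -c "
from h import *
go(453,30,160,0);c=cam('wrist');im=bot.snapshot('wrist');cv2.imwrite('pics/w4a.png',im)"
```

```text
t: 5.55
ee_pos: [668.9, 45.9, 16.7]
orientation: [0.707, 0.707, 0.001, 0.001]
wrist_force: [0.7, 0.9, -0.4]
opening: 22.5
t: 6.55
ee_pos: [670.7, 45.5, 150.2]
orientation: [0.707, 0.707, 0.003, 0.002]
wrist_force: [0.5, 0.2, -0.1]
opening: 85.5
t 6.55 p [670.7  45.5 150.2] yaw -0.0 q7 0.13 shift [ -15.6 -217.6  -11.5] twist -0.0 open 85.5
```

```bash
python3 -m jog '[[[-1,-16,-50,-15,0],[-1,-16,-100,-15,0],[-1,-16,-150,-15,0],[-1,-16,-200,-15,0],[-1,-16,-217,-15,0],[-1,-16,-217,-15,0],[-1,-16,-217,-15,0]]]' 
python3 -c "
from h import *
c=cam('wrist');im=bot.snapshot('wrist');go(453,30,65,0);
a=cv2.resize(im[130:260,220:350],(520,520),interpolation=cv2.INTER_CUBIC);b=cv2.imread('pics/w4a.png')[80:340,180:440]
cv2.imwrite('pics/w4.png',np.hstack([a,cv2.resize(b,(260,520))]));print(w2px(c,(453,31,82)),px2w(c,(280,200),82))"
```

```text
t: 7.3
ee_pos: [451.3, 30.2, 160.0]
orientation: [0.707, 0.707, -0.0, -0.0]
wrist_force: [1.1, -0.7, 0.0]
opening: 85.5
t 7.35 p [452.   30.1 160.1] yaw 0.0 q7 0.107 shift [-0.1  0.9 95.1] twist 0.0 open 85.3
[279.8 220.3] [453.1  44.4]
```

View pics/w4.png

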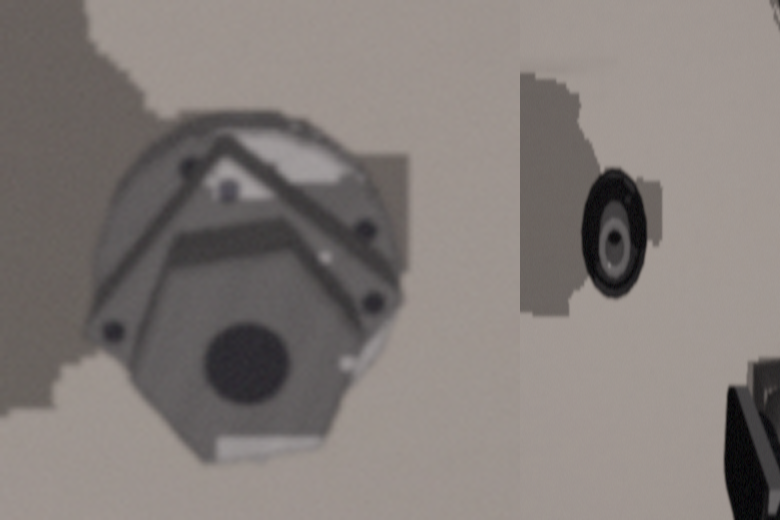

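The bush stands in its tray. The hex's top disc centre is at full-image (281.8,220.5), and its edges put a flat normal at about −20.5°.

```bash
python3 -c "
from h import *
p=px2w(cam('wrist'),(281.75,220.5),82);print(p);go(*p,65,-.358)"
```

```text
[455.1  30.8]
t 7.35 p [452.   30.1 160.1] yaw 0.0 q7 0.107 shift [ 0.7  3.  95.1] twist 0.358 open 85.3
```

```bash
python3 -m jog '[[[-1,0.7,2.3,20,0.15],[-1,0.7,2.3,40,0.3],[-1,0.7,2.3,60,0.358],[-1,0.7,2.3,80,0.358],[-1,0.7,2.3,94,0.358],[-1,0.7,2.3,94,0.358],[0.1,0.7,2.3,94,0.358],[0.1,0.7,2.3,94,0.358],[0.4,0.7,2.3,94,0.358],[1,0.7,2.3,94,0.358],[1,0.7,2.3,94,0.358],[1,0.7,2.3,94,0.358]]]' 40
python3 -m jog '[[[1,0,0,0,0],[1,0,0,0,0]]]'
python3 -c "
from h import *
go(455,30.8,65,-.358);go(607,-282,130,-.358)"
```

```text
t: 8.55
ee_pos: [453.9, 30.7, 67.1]
orientation: [0.822, 0.57, 0.001, 0.0]
wrist_force: [-0.5, -0.2, 5.6]
opening: 32.6
t: 8.75
ee_pos: [453.9, 30.7, 67.0]
orientation: [0.822, 0.57, 0.001, 0.0]
wrist_force: [-0.7, 0.2, 5.9]
opening: 33.2
t 8.75 p [453.9  30.7  67. ] yaw -0.358 q7 -0.038 shift [0.5 1.  2. ] twist 0.0 open 33.2
t 8.75 p [453.9  30.7  67. ] yaw -0.358 q7 -0.038 shift [-239.2  253.   -62.9] twist 0.0 open 33.2
```

```bash
python3 -m jog '[[[1,0,0,-30,0],[1,0,0,-70,0],[1,-30,31,-70,0],[1,-60,63,-70,0],[1,-90,95,-70,0],[1,-120,127,-70,0],[1,-150,159,-70,0],[1,-180,190,-70,0],[1,-210,222,-70,0],[1,-239,253,-70,0],[1,-239,253,-70,0],[1,-239,253,-70,0]]]' 
python3 -c "
from h import *
go(607,-282,18,-.358);im=bot.snapshot('wrist')
cv2.imwrite('pics/w5.png',im[60:400,60:500]);print(w2px(cam('wrist'),(607,-282,10)))"
```

```text
t: 9.95
ee_pos: [606.2, -282.9, 136.0]
orientation: [0.822, 0.569, -0.0, -0.0]
wrist_force: [-0.1, 0.5, -2.0]
opening: 33.2
t 9.95 p [ 606.2 -282.9  136. ] yaw -0.36 q7 0.331 shift [  1.2   0.5 118. ] twist -0.002 open 33.2
[278.8 202.1]
```

View pics/w5.png

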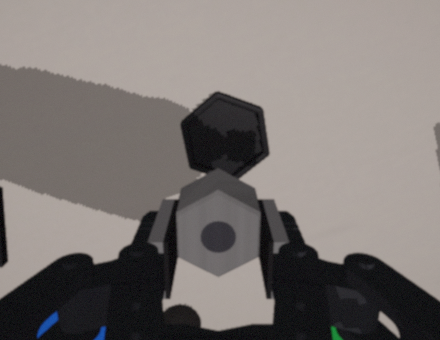

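The hex is held flat-on and level. The hex tray centre is at full-image (285.5,196).

```bash
python3 -c "
from h import *
p=px2w(cam('wrist'),(285.5,196),10);print(p);go(*p,17,-.358)"
```

```text
[ 613.5 -279.2]
t 10.0 p [ 606.3 -281.4  136. ] yaw -0.358 q7 0.331 shift [  4.5   6.1 119. ] twist -0.0 open 33.1
```

```bash
python3 -m jog '[[[1,4.5,6,40,0],[1,4.5,6,80,0],[1,4.5,6,105,0],[1,4.5,6,113,0],[1,4.5,6,117,0],[1,4.5,6,119,0],[1,4.5,6,119,0],[1,4.5,6,119,0]]]'
python3 -m jog '[[[0.3,0,0,0,0],[0.1,0,0,0,0],[-0.1,0,0,0,0],[-0.4,0,0,0,0],[-0.4,0,0,0,0],[-0.4,0,0,-30,0],[-0.4,0,0,-60,0],[-1,0,0,-100,0],[-1,0,0,-140,0],[-1,0,0,-140,0]]]'
python3 -c "
from h import *
go(454,30,160,-.68);im=bot.snapshot('wrist');cv2.imwrite('pics/w6a.png',im)"
```

```text
t: 10.8
ee_pos: [614.6, -280.1, 18.6]
orientation: [0.822, 0.57, 0.001, 0.001]
wrist_force: [0.6, -1.4, -1.1]
opening: 33.2
t: 11.8
ee_pos: [616.2, -281.8, 163.4]
orientation: [0.822, 0.57, 0.002, 0.004]
wrist_force: [0.9, -0.2, -0.4]
opening: 85.4
t 11.8 p [ 616.2 -281.8  163.4] yaw -0.358 q7 0.314 shift [ 235.1 -261.3    0.8] twist 0.322 open 85.4
```

```bash
python3 -m jog '[[[-1,30,-32,0,0],[-1,60,-64,0,0],[-1,90,-97,0,0],[-1,120,-130,0,0.05],[-1,150,-164,0,0.15],[-1,180,-198,0,0.25],[-1,210,-231,0,0.322],[-1,233,-258,0,0.322],[-1,233,-258,0,0.322],[-1,233,-258,0,0.322]]]'
python3 -c "
from h import *
s=bot.read_state();im=bot.snapshot('wrist');go(454,30,40,-.68);c=cam('wrist')
a=cv2.resize(im[110:260,210:360],(520,520),interpolation=cv2.INTER_CUBIC);b=cv2.imread('pics/w6a.png')[80:340,180:440]
cv2.imwrite('pics/w6.png',np.hstack([a,cv2.resize(b,(260,520))]));print(w2px(c,(454,30,54)))"
```

```text
t: 12.85
ee_pos: [453.5, 29.5, 156.9]
orientation: [0.902, 0.432, -0.0, 0.0]
wrist_force: [0.1, -0.8, -0.3]
opening: 85.7
t 12.9 p [454.1  28.5 157. ] yaw -0.679 q7 -0.406 shift [  1.2  -1.  117. ] twist 0.001 open 85.2
[276.4 208.8]
```

View pics/w6.png

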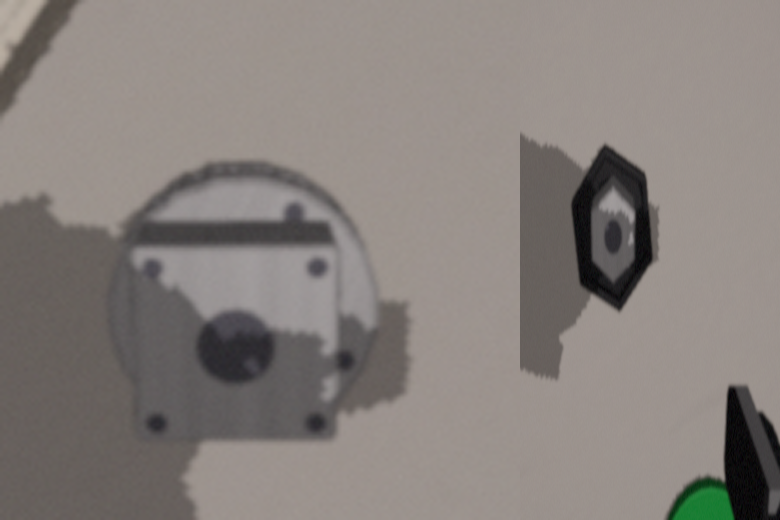

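The hex sits in its tray. The square's top is axis-aligned in the image and centred at full-image (278,209), so it is already centred under the tool.

```bash
python3 -m jog '[[[-1,1,0,45,0],[-1,1,0,85,0],[-1,1,0,110,0],[-1,1,0,119,0],[-1,1,0,119,0],[-0.2,1,0,119,0],[-0.2,1,0,119,0],[0.2,1,0,119,0],[1,1,0,119,0],[1,1,0,119,0],[1,1,0,119,0],[1,1,0,119,0]]]' 50
python3 -c "
from h import *
go(374,-274,110,-.68)
print(bot.read_state()['wrist_force'])"
```

```text
t: 14.1
ee_pos: [455.1, 29.9, 39.4]
orientation: [0.902, 0.431, 0.001, 0.0]
wrist_force: [-1.6, -0.2, 10.1]
opening: 40.8
t 14.1 p [455.1  29.9  39.4] yaw -0.68 q7 -0.214 shift [-287.2  128.   -70.9] twist 0.0 open 40.8
[-1.59826962 -0.21115972 10.13753358]
```

```bash
python3 -m jog '[[[1,0,0,-25,0],[1,0,0,-60,0],[1,-30,26,-75,0],[1,-60,52,-75,0],[1,-90,78,-75,0],[1,-121,104,-75,0],[1,-160,108,-75,0],[1,-200,114,-75,0],[1,-240,120,-75,0],[1,-287,128,-75,0],[1,-287,128,-75,0],[1,-287,128,-75,0]]]'
python3 -c "
from h import *
go(374,-274,17,-.68);im=bot.snapshot('wrist')
cv2.imwrite('pics/w7.png',im[40:400,60:500]);print(w2px(cam('wrist'),(374,-274,10)))"
```

```text
t: 15.3
ee_pos: [372.8, -275.0, 113.8]
orientation: [0.903, 0.429, 0.0, 0.0]
wrist_force: [0.5, 1.2, -1.7]
opening: 40.6
t 15.3 p [ 372.8 -275.   113.8] yaw -0.683 q7 0.308 shift [ 1.5  0.2 96.8] twist -0.003 open 40.6
[278.5 210.2]
```

View pics/w7.png

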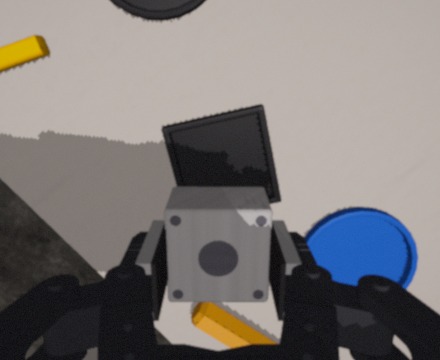

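The square tray's corners at crop (163,127) and (280,203) put its centre at full-image (281.5,205). It is turned about 12.5° from the block, so I'll align the block with it.

```bash
python3 -c "
from h import *
p=px2w(cam('wrist'),(281.5,205),10);print(p);go(*p,17,-.465)"
```

```text
[ 378.1 -272.4]
t 15.35 p [ 373.6 -273.8  113.6] yaw -0.681 q7 0.307 shift [ 3.8  2.6 96.6] twist -0.216 open 40.9
```

```bash
python3 -m jog '[[[1,4,3,30,-0.1],[1,4,3,60,-0.216],[1,4,3,80,-0.216],[1,4,3,90,-0.216],[1,4,3,95,-0.216],[1,4,3,98,-0.216],[1,4,3,98,-0.216],[1,4,3,98,-0.216]]]'
python3 -m jog '[[[0.1,0,0,0,0],[-0.1,0,0,0,0],[-0.3,0,0,0,0],[-0.6,0,0,0,0],[-0.6,0,0,0,0],[-0.6,0,0,-30,0],[-0.6,0,0,-60,0],[-1,0,0,-100,0],[-1,0,0,-140,0],[-1,0,0,-140,0]]]'
python3 -c "
from h import *
go(454,27,150,0);go(460,-130,150,0);im=bot.snapshot('wrist');cv2.imwrite('pics/w8a.png',im)"
```

```text
t: 16.15
ee_pos: [378.9, -272.1, 16.5]
orientation: [0.851, 0.526, 0.001, 0.0]
wrist_force: [-2.3, 2.9, 6.9]
opening: 40.5
t: 17.15
ee_pos: [380.1, -274.4, 159.4]
orientation: [0.851, 0.525, 0.002, 0.003]
wrist_force: [0.7, -1.1, -0.5]
opening: 85.7
t 17.15 p [ 380.1 -274.4  159.4] yaw -0.464 q7 0.413 shift [302.6 -69.1   8.9] twist -0.464 open 85.7
t 17.15 p [ 380.1 -274.4  159.4] yaw -0.464 q7 0.413 shift [164.9   6.6   9.4] twist -0.464 open 85.7
```

```bash
python3 -m jog '[[[-1,40,2,0,0],[-1,80,4,0,0],[-1,120,6,0,-0.1],[-1,165,6,0,-0.2],[-1,200,-12,0,-0.3],[-1,240,-34,0,-0.4],[-1,275,-54,0,-0.464],[-1,302,-68,0,-0.464],[-1,302,-68,0,-0.464],[-1,302,-68,0,-0.464]]]'
python3 -c "
from h import *
im=bot.snapshot('wrist');go(454,29,8,0);c=cam('wrist')
a=cv2.resize(im[110:260,210:360],(520,520),interpolation=cv2.INTER_CUBIC);b=cv2.imread('pics/w8a.png')[80:340,180:440]
cv2.imwrite('pics/w8.png',np.hstack([a,cv2.resize(b,(260,520))]));print(w2px(c,(454,29,26)))"
```

```text
t: 18.2
ee_pos: [452.2, 28.1, 154.4]
orientation: [0.707, 0.708, -0.001, -0.0]
wrist_force: [0.9, -0.3, 0.4]
opening: 85.6
t 18.25 p [452.3  27.1 154.6] yaw -0.0 q7 0.099 shift [  2.    1.9 146.6] twist -0.0 open 85.1
[279.6 198.1]
```

View pics/w8.png

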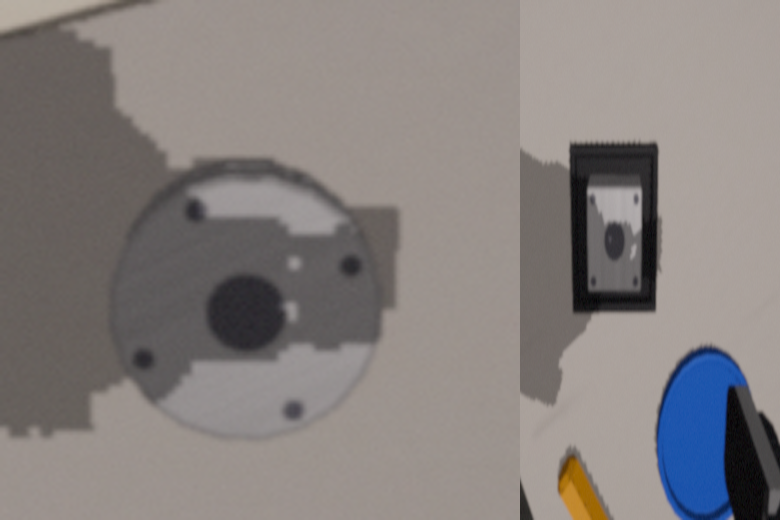

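The square sits flat and aligned in its tray. The flange's disc centre is at full-image (281,200).

```bash
python3 -m jog '[[[-1,0.8,2.7,45,0],[-1,0.8,2.7,90,0],[-1,0.8,2.7,125,0],[-1,0.8,2.7,142,0],[-1,0.8,2.7,148,0],[-1,0.8,2.7,148,0],[-0.6,0.8,2.7,148,0],[-0.6,0.8,2.7,148,0],[-0.2,0.8,2.7,148,0],[0.3,0.8,2.7,148,0],[1,0.8,2.7,148,0],[1,0.8,2.7,148,0]]]' 60
python3 -m jog '[[[1,0,0,0,0],[1,0,0,0,0]]]'
python3 -c "
from h import *
go(436,-135,70,0)"
```

```text
t: 19.45
ee_pos: [455.9, 28.6, 8.7]
orientation: [0.707, 0.707, 0.001, 0.001]
wrist_force: [-1.5, -0.9, 14.7]
opening: 59.9
t: 19.65
ee_pos: [456.0, 28.5, 8.7]
orientation: [0.707, 0.707, 0.001, 0.001]
wrist_force: [-3.8, -0.8, 14.4]
opening: 60.0
t 19.65 p [456.   28.5   8.7] yaw -0.0 q7 0.255 shift [-163.5  -19.8  -61.4] twist -0.0 open 60.0
```

```bash
python3 -m jog '[[[1,0,0,-10,0],[1,0,0,-35,0],[1,0,0,-65,0],[1,-40,-5,-65,0],[1,-80,-10,-65,0],[1,-120,-15,-65,0],[1,-150,-18,-65,0],[1,-163,-20,-65,0],[1,-163,-20,-65,0],[1,-163,-20,-65,0]]]'
python3 -c "
from h import *
go(436,-135,12,0);im=bot.snapshot('wrist')
cv2.imwrite('pics/w9.png',im[40:400,60:500]);print(w2px(cam('wrist'),(436,-135,10)))"
```

```text
t: 20.65
ee_pos: [435.6, -134.1, 72.8]
orientation: [0.707, 0.707, 0.0, 0.0]
wrist_force: [-0.1, 0.4, -2.3]
opening: 59.4
t 20.65 p [ 435.6 -134.1   72.8] yaw -0.0 q7 0.512 shift [-0.9  0.4 60.8] twist -0.0 open 59.4
[277.5 232.1]
```

View pics/w9.png

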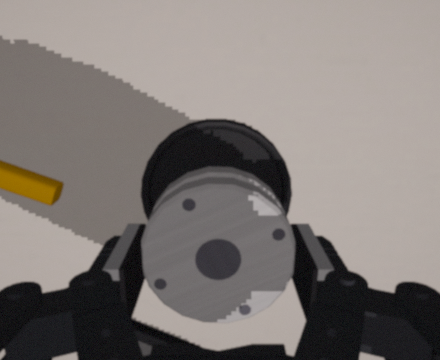

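The flange is held level over its tray. The tray centre, at full-image about (276.5,230), is within about 1 mm of the target.

```bash
python3 -m jog '[[[1,0.5,-0.3,25,0],[1,0.5,-0.3,45,0],[1,0.5,-0.3,55,0],[1,0.5,-0.3,58,0],[1,0.5,-0.3,61,0],[1,0.5,-0.3,61,0],[1,0.5,-0.3,61,0]]]'
```

```text
t: 21.4
ee_pos: [435.7, -133.9, 11.9]
orientation: [0.707, 0.707, 0.0, 0.0]
wrist_force: [0.2, -0.5, -1.8]
opening: 59.5
```

```bash
python3 -m jog '[[[-0.4,0,0,0,0],[-0.6,0,0,0,0],[-0.8,0,0,0,0],[-1,0,0,0,0],[-1,0,0,0,0],[-1,0,0,-30,0],[-1,0,0,-60,0],[-1,0,0,-100,0],[-1,0,0,-150,0],[-1,0,0,-200,0],[-1,0,0,-200,0]]]'
python3 -c "
from h import *
go(500,30,250,0)
cv2.imwrite('pics/w10.png',np.hstack([bot.snapshot('wrist')[60:360,130:430],bot.snapshot('side')[100:320,200:420].repeat(2,0).repeat(2,1)[:300]]))
c=bot.snapshot('side')[100:320,150:430];w=bot.snapshot('wrist')[60:360,130:430]
cv2.imwrite('pics/f.png',np.hstack([cv2.resize(c,(500,393)),cv2.resize(w,(300,393))]))"
```

```text
t: 22.5
ee_pos: [437.8, -135.1, 216.8]
orientation: [0.707, 0.707, 0.003, 0.004]
wrist_force: [0.2, -0.0, 0.1]
opening: 85.3
t 22.5 p [ 437.8 -135.1  216.8] yaw -0.0 q7 0.386 shift [165.1  62.5 -32.9] twist -0.0 open 85.3
```

View pics/f.png

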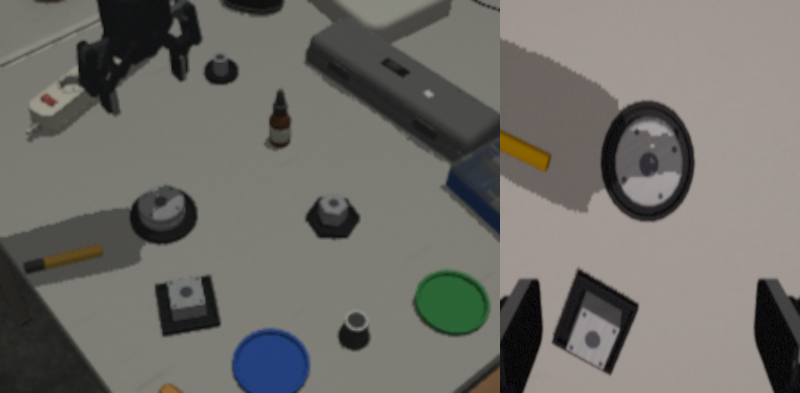

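All four parts are upright in their trays, with the bottle and loupe undisturbed. The square looks close to one wall, so I'll check it from above.

```bash
python3 -m jog '[[[-1,-40,-15,0,0],[-1,-80,-30,0,0],[-1,-120,-45,0,0],[-1,-160,-55,0,0],[-1,-195,-60,0,0],[-1,-195,-60,0,0],[-1,-195,-60,0,0],[-1,-195,-60,0,0]]]'
python3 -c "
from h import *
im=bot.snapshot('wrist');go(378,-272);p=w2px(cam('wrist'),(378,-272,10)).astype(int);print(p)
y,x=p[1]-60,p[0]-60;print(x,y)
cv2.imwrite('pics/sq.png',cv2.resize(im[y:y+120,x:x+120],(600,600),interpolation=cv2.INTER_CUBIC))"
```

```text
t: 23.5
ee_pos: [375.1, -327.6, 210.2]
orientation: [0.707, 0.707, -0.0, -0.001]
wrist_force: [0.0, 0.4, 0.7]
opening: 85.7
t 23.55 p [ 375.3 -327.5  210.5] yaw 0.002 q7 0.859 shift [55.5  2.7  0.1] twist 0 open 85.5
[280 121]
220 61
```

View pics/sq.png

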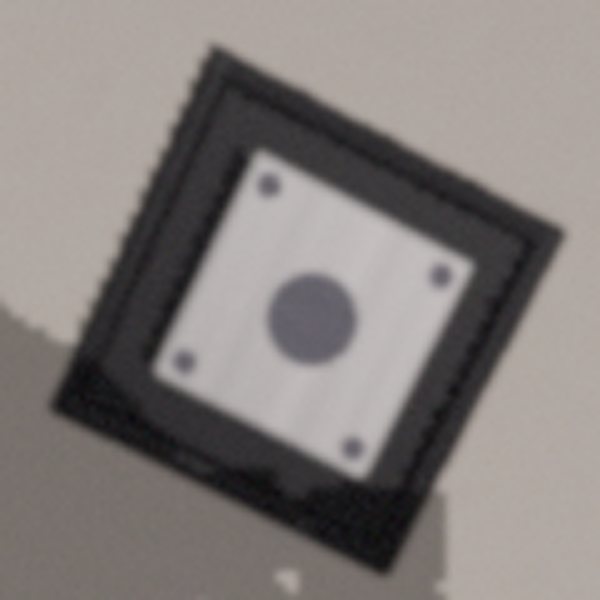

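The block is centred and flat on the tray floor with clearance all round, so I'm handing the job in.

```bash
python3 -c "
from workcell import bot
print(bot.finish_job())"
```

```text
the job is handed in; nothing more can be done
None
```

The stack is apart, and each part stands upright in its own tray. I worked from the top down: bush, hexagonal block, square block, then flange. The job was handed in at about 23.6 s of the 112 s allowed.

- **Final pictures:** they show all four parts standing flat in their trays, with the bottle and loupe upright and apparently where they started. I judged the bottle and loupe by eye and did not measure their positions.
- **Square block:** one oblique view made it look close to a wall. A view from almost straight above showed it flat and near the middle, with a gap on every side.
- **Forces and drops:** the highest wrist force I read was about 15 N. I read it only at the end of each move, so a short peak could have been missed. The bush and hex block were probably let go 1–3 mm above the tray floor, and both settled upright.
- **Disagreements:** the first tray positions from the fixed cameras differed by up to about 12 mm. I corrected each one with the wrist camera just before placing the part.

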